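# Shut and bolt the forensic lamp case

### The arm

A 6-joint arm with a two-finger parallel gripper is mounted at the origin on the work surface. World frame = base frame: x ahead of the robot, y to its left, z up, the work surface at z = 0. Lengths are in mm, angles in rad, forces in N, time in s.
With the tool pointing down it reaches from about 425 to 950 mm from the base axis. Payload 14.7 kg.
Tool frame: the origin (TCP) lies at the very end of the fingers, on their centre line; the grasp point (between the pads) lies env.grip_point_offset behind it (env.grip_point_offset is the distance from the TCP to the grasp point, in mm); z points along the fingers, y is the direction in which the jaws open and shut (so a half turn about z gives the same grasp; the last joint's range is limited). The gripper opens to 85 mm and grips with 20 to 120 N. Pads are 22 mm wide; open, the fingers measure 114 mm over their backs; the gripper's body (76 mm by 85 mm) begins 54 mm behind the grasp point. The pads swing forward as they close: fully open they stand 13 mm farther back than shut.
Start: joints at [1.199, 0.48, 1.596, -0, 1.065, -0.047], TCP at [207.403, 616.016, 202.097] pointing down, gripper open.
Joint ranges: [-2.75, 2.75], [-0.82, 2.05], [0.23, 2.67], [-1.56, 4.7], [0.09, 2.69], [-2.92, 2.92]. Speed limits (rad/s): [1.89, 1.89, 2.39, 3.01, 3.01, 3.01].

### API

Orientations are given as a unit quaternion [w, x, y, z].
In Python, from cell import env, cams, workorder gives the robot as it stands.
- The arm moves only by the tool jog_arm, never from a script. Its argument "commands" is one flat list of numbers, 5 for each row, row after row: the finger opening in m, from 0 to 0.0854, then the shift along the tool's x, y, z in m, then the turn about the tool's z in degrees. In form: [fingers, dx, dy, dz, twist, fingers, dx, dy, dz, twist, ...]. A call has 1 to 12 rows; each row is the pose to reach, as a shift and turn from the pose commanded when the call began, along the tool's axes at that moment; what a row does not reach only later rows make up. A row lasts 1/10 s, in which the tool goes at most 50 mm and 8.59 degrees, less where a joint would pass 70% of its speed; a pose out of reach is approached as far as the arm can. A call with a gripper value outside its range is refused whole. The fingers move at their own pace and stop on an object; "force" is the grip in N (left out, the last holds). Time passes only in rows, so rows that repeat a pose let the fingers close. It gives the time, the measured TCP pose, the force and the opening at its end, in the units of the state.
- env.observe(): the state, without advancing time (a new reading comes with each control period).
- cams.get_image(name): name is "scene" or "top"; returns the picture (400x640x3 uint8, red, green, blue); there is no depth.
- cams.calibration(name): a dict with "fov_y" (degrees; the focal length in pixels is half the picture's height over the tangent of half this angle, whatever the lens; pixels are square), "cx", "cy" (the principal point, pixels), "T" (4x4, takes a point from camera to world coordinates). Camera axes: x right, y up, looking along -z (the intrinsics and any distortion apply to the point x, -y, -z); pixel columns grow to the right and rows downward; lengths in mm; the calibration is good to about 2 mm. A picture is of the moment at which its call begins. calibration takes no time and is no camera call.
- workorder.job_done(): hands the job in, once; it reports no verdict.
The state is a dict: "clock": time; "qpos": joint angles; "dq": joint speeds; "joint_efforts": joint torques, N m; "tcp_pos": TCP position; "orientation": TCP orientation; "wrist_force": force on the tool from outside, world axes, zero at the start; "moment": the same for the moment, N m; "grip_width": finger opening in mm.
Only numpy, scipy, OpenCV 4.12 (cv2) and the standard library are available. Lean on these libraries where they do the work, as an engineer would, in place of code of your own. Each camera call takes 0.05 s, during which the arm holds its last target. There are 200 camera calls.

### The job

The examination is over: put the lamp away by shutting the lid of the black lamp case completely, and only then slide its bolt, by the red knob, fully home into the yellow keeper. Leave the other things on the bench where they are.

Things in the scene. Friction and masses are not known exactly. Their poses are not given: they have to be found in the camera images.
- case: Black case fixed to the bench: 200 deep (x), 300 wide (y), 100 high, a lamp inside. Origin: centre of its underside; -x is its front, +y its left side. Lid hinge line: along y at x = +100, z = 100. Keeper: yellow square eye on the left side, centred at x = -65, from y = 152 to 182, 56 wide in x, top 148 over the bench (all mm).
- lid (a joint): Angle of the black lid (200 x 300, 12 mm thick; shut, its top is 112 mm over the bench): 0 = shut, grows as the front edge rises. Stiff hinge: it stays where left; pressing its top down with 5 to 10 N shuts it. Bolt, plate and guides take up the top's y = -48 to 138, x = -90 to -40 mm (case frame, lid shut); the rest is bare.
- lid_edge (a point): Middle of the lid's front edge, on its top face (200 mm from the hinge line). Moves with the lid.
- bolt (a joint): Travel of the bolt in m: 0 = fully drawn, 0.06 = fully home, towards the case's +y (left). The tip reaches the keeper at about 0.028. A steel rod, 16 mm diameter, 194 mm long, in two guides on the lid (guide tops 27 mm above the lid's top); it slides with about 3 N and stays where left.
- knob_top (a point): Centre of the top of the red knob: an upright post, 16 mm diameter, on the bolt's rod, its top 64 mm above the lid's top (176 over the bench, lid shut). Its upper 37 mm stands clear above the guides, to be pushed or gripped. On the shut lid it is at x = -65, y = 20 mm + travel in the case frame.
- keeper (a point): Mouth of the yellow keeper: centre of the eye (24 mm wide, 27 mm high opening) on the side towards the bolt, 126 mm over the bench.
- scale: Yellow L-shaped photo scale, 200 x 150 x 5 mm, a bystander. Origin: underside, middle of the long leg.
- brush: Brush lying on the bench, a bystander. Origin: underside.
- spray: Green bottle with a blue cap, 64 diameter, 150 high, a bystander. Origin: centre of its underside.
- jar: Amber jar with a white lid, 70 diameter, 80 high, a bystander. Origin: centre of its underside.
- carton: Cardboard box, 120 x 160 x 70 mm, a bystander. Origin: centre of its underside.
- goggles: Amber safety goggles with black frame and side arms, 156 wide, 120 deep, 50 high, a bystander. Origin: under the middle of the lens.
- cup: Clear plastic cup, 72 diameter, 85 high, a bystander. Origin: centre of its underside.

How it is judged:
By the outcome, as a careful person would: the job done as asked, in the order asked, and still so for the second after the job is handed in, with the robot touching nothing.
It also fails if it takes over 38 s, if anything falls off the work surface, if the arm or the gripper's body presses on something with over 40 N, if the wrist force passes 120 N, or if a joint passes its speed limit or range.

## Working session

There is one attempt and no reset: what is moved stays moved. The work goes in short steps, Python scripts to look and compute and a tool call to move; the robot and the scene stay as the last step left them, time stands still between calls to the robot, and variables do not carry over. Pictures are saved under pics/ and viewed, on a budget of 10 in all, crops included, one or two more only if the job needs it, and the job is handed in when it is done.

Besides the shell and the picture viewer there is one more tool, called after ">>>" by a JSON object that holds its "op" and its "data", one argument or row to a line. jog_arm: Moves the arm, as the interface text tells. Its arguments: {"type":"object","properties":{"commands":{"type":"array"},"force":{"type":"number"}},"required":["commands"]}

```bash
mkdir -p pics; python3 - <<'E'
from cell import env,cams
import cv2,numpy as np
for n in("scene","top"):
    cv2.imwrite(f"pics/{n}0.png",cams.get_image(n)[:,:,::-1]); c=cams.calibration(n); print(n,{k:(np.round(v,3).tolist() if k=="T" else v) for k,v in c.items()})
print(env.observe(), env.grip_point_offset)
E
```

```text
scene {'fov_y': 54.28797032350425, 'cx': 324.1110305186606, 'cy': 196.34685829319784, 'T': [[-0.795, -0.518, 0.316, 974.191], [0.607, -0.679, 0.413, 545.92], [0.001, 0.52, 0.854, 1252.591], [0.0, 0.0, 0.0, 1.0]]}
top {'fov_y': 47.05694370738107, 'cx': 317.83733613834704, 'cy': 195.50575030547617, 'T': [[0.007, 0.992, -0.124, 388.495], [-1.0, 0.008, 0.011, 25.391], [0.012, 0.124, 0.992, 1484.643], [0.0, 0.0, 0.0, 1.0]]}
{'clock': 0.1, 'qpos': array([ 1.19940851e+00,  4.80775045e-01,  1.59683041e+00, -2.77769589e-06,
        1.06509895e+00, -4.66107971e-02]), 'dq': array([ 0.00037996,  0.0001264 , -0.00170365, -0.00072087,  0.00099072,
        0.0002629 ]), 'joint_efforts': array([ 3.30120984e-04, -9.52267241e+01, -4.31036031e+01, -2.04363896e-04,
        5.65593102e-03, -3.56458202e-05]), 'tcp_pos': array([207.25053858, 615.63693351, 201.52545651]), 'orientation': array([-1.14145535e-04,  1.61675063e-01,  9.86843891e-01, -5.44031553e-04]), 'wrist_force': array([-1.36202753,  0.24550786, -0.11357027]), 'moment': array([ 0.0051557 , -0.03239012, -0.01277696]), 'grip_width': 85.14790553486094} 18.700000000000003
```

View pics/scene0.png

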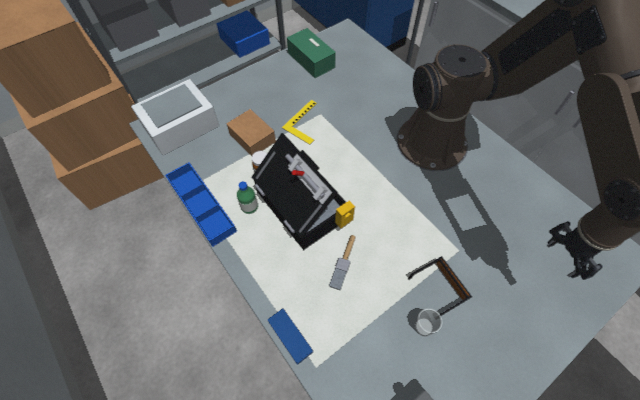

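View pics/top0.png

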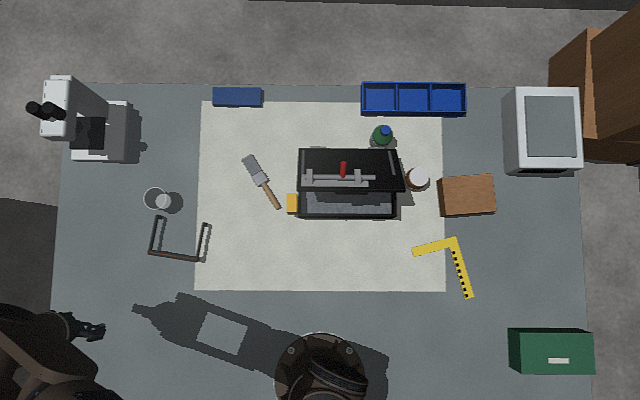

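The scene view shows the black case at about (300,190) with its lid open, the red knob at (297,174) and the keeper at (345,213). In the top view the case covers about cols 297-405, rows 148-219, with its front towards the robot and the keeper at (292,203). I'll enlarge both.

```bash
cat > h.py <<'E'
import numpy as np,cv2
from cell import env,cams
def ray(n,p):
    c=cams.calibration(n); f=200/np.tan(np.radians(c["fov_y"]/2)); T=c["T"]
    d=T[:3,:3]@np.array([(p[0]-c["cx"])/f,-(p[1]-c["cy"])/f,-1.]); return T[:3,3],d
def onz(n,p,z):
    o,d=ray(n,p); return o+d*(z-o[2])/d[2]
def tri(ps,pt):
    o1,d1=ray("scene",ps);o2,d2=ray("top",pt)
    s=np.linalg.lstsq(np.c_[d1,-d2],o2-o1,rcond=None)[0]; a=o1+s[0]*d1;b=o2+s[1]*d2
    return (a+b)/2,np.linalg.norm(a-b)
def proj(n,X):
    c=cams.calibration(n); f=200/np.tan(np.radians(c["fov_y"]/2)); T=c["T"]
    q=T[:3,:3].T@(np.array(X)-T[:3,3]); return c["cx"]+f*q[0]/-q[2],c["cy"]-f*q[1]/-q[2]
E
python3 - <<'E'
import cv2,numpy as np
a=cv2.imread("pics/scene0.png")[120:260,230:370];b=cv2.imread("pics/top0.png")[120:240,280:430]
f=lambda i:cv2.convertScaleAbs(cv2.resize(i,None,fx=5,fy=5,interpolation=cv2.INTER_CUBIC),alpha=1.6,beta=15)
cv2.imwrite("pics/s1.png",f(a)[:600] if 0 else cv2.resize(f(a),(600,600)));cv2.imwrite("pics/t1.png",f(b))
from h import *
for n in("scene","top"):
    i=cv2.cvtColor(cv2.imread(f"pics/{n}0.png"),cv2.COLOR_BGR2HSV)
    for k,lo,hi in(("red",(0,150,60),(6,255,255)),("yel",(18,140,60),(32,255,255))):
        m=cv2.inRange(i,lo,hi);N,_,st,ce=cv2.connectedComponentsWithStats(m)
        print(n,k,[(st[j].tolist(),ce[j].round(1).tolist()) for j in range(1,N) if st[j][4]>15])
E
```

```text
scene red [([292, 170, 12, 6, 48], [297.3, 172.4])]
scene yel [([282, 100, 34, 44, 389], [299.2, 122.9]), ([335, 201, 20, 27, 361], [344.1, 213.7])]
top red [([340, 161, 6, 17, 78], [342.5, 168.8])]
top yel [([287, 193, 10, 19, 189], [291.5, 202.0]), ([412, 236, 62, 63, 867], [448.4, 258.9])]
```

View pics/s1.png

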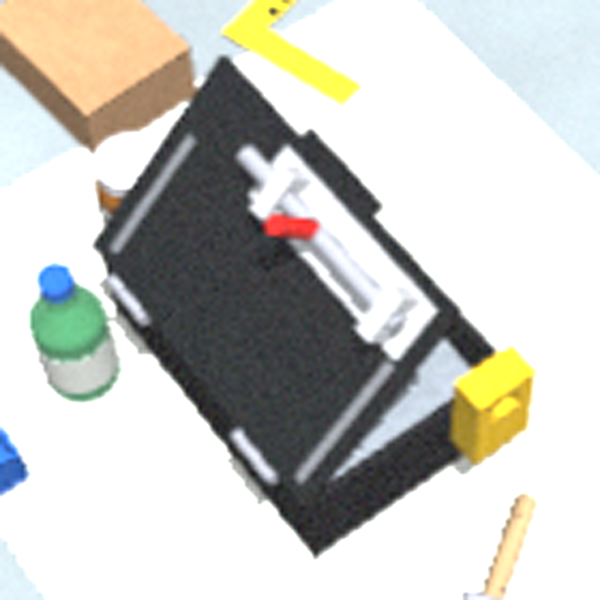

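View pics/t1.png

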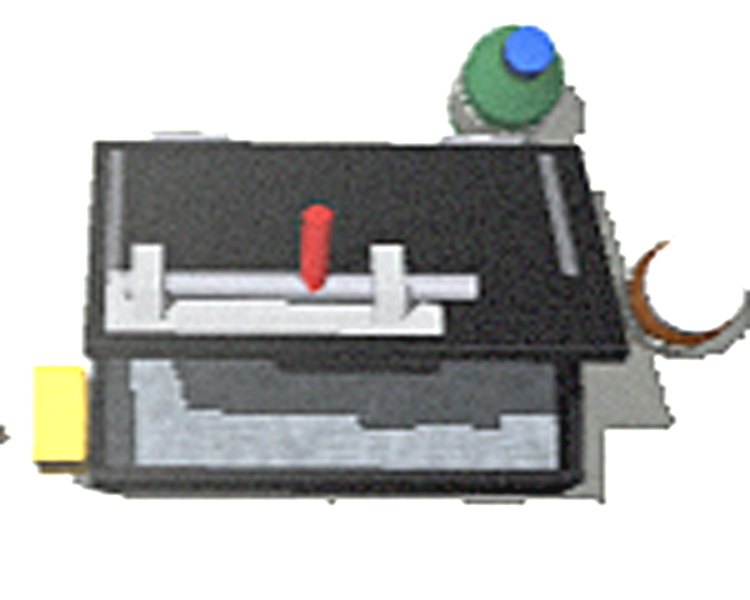

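Pixel positions read off the crops. Top: hinge corners (299.6,148.6) and (395.6,148.6), lid front corners (297.6,191) and (406,191), case front top corners about (298.5,214) and (395.5,214). Scene: front corners (335,193.5) and (281.8,133.5), hinge corners (300,233) and (253.3,177.2).

```bash
python3 - <<'E'
from h import *
np.set_printoptions(precision=1,suppress=True)
FL=tri((335,193.5),(297.6,191));FR=tri((281.8,133.5),(406,191));HL=tri((300,233),(299.6,148.6));HR=tri((253.3,177.2),(395.6,148.6))
print("lidcorners",FL,FR,HL,HR)
print("case front top",onz("top",(298.5,214),100),onz("top",(395.5,214),100))
# keeper top face centre (z148): crop px (60,413)
print("keeper",onz("top",(292,202.2),148),onz("scene",(230+492/4.2857,120+380/4.2857),148))
print("knob top",tri((230+270/4.2857,120+225/4.2857),(280+317/5,120+210/5)))
print("spray",onz("top",(280+530/5,120+50/5),150))
print("jar",onz("top",(280+690/5,120+290/5),80))
print("hinge px plane112",onz("top",(299.6,148.6),112),onz("top",(395.6,148.6),112))
E
```

```text
lidcorners (array([560.1,  65.5, 228.1]), np.float64(5.691268318624504)) (array([ 559.9, -231. ,  234.1]), np.float64(0.046437172457698996)) (array([701.5,  65.7, 127.9]), np.float64(2.1672207912188504)) (array([ 704.6, -223.9,  110.1]), np.float64(7.881680114593837))
case front top [505.4  68.3 100. ] [ 507.7 -225.4  100. ]
keeper [535.8  86.2 148. ] [540.3  90.5 148. ]
knob top (array([633.1, -56.4, 266.5]), np.float64(0.21552971943487576))
spray [ 754.8 -191.5  150. ]
jar [ 622.  -300.6   80. ]
hinge px plane112 [704.4  66.9 112. ] [ 707.2 -226.4  112. ]
```

Case centre is about (605,-79) with yaw near 0.5°, the lid is open about 40° and the bolt is drawn. These agree with the keeper and knob fixes. I'll bring the arm over the lid's bare right side with the fingers shut.

>>> {"op": "jog_arm", "data": {
  "commands": [0, 0, 0, -0.08, 0, 0, 0, 0, -0.08, -8, 0, -0.6025, -0.636, -0.1, -18.6, 0, -0.6025, -0.636, -0.1, -18.6, 0, -0.6025, -0.636, -0.1, -18.6, 0, -0.6025, -0.636, -0.1, -18.6, 0, -0.6025, -0.636, -0.1, -18.6, 0, -0.6025, -0.636, -0.1, -18.6, 0, -0.6025, -0.636, -0.1, -18.6, 0, -0.6025, -0.636, -0.1, -18.6, 0, -0.6025, -0.636, -0.1, -18.6, 0, -0.6025, -0.636, -0.1, -18.6],
  "force": 30
}}

```text
clock: 1.3
tcp_pos: [417.7, 160.4, 293.6]
orientation: [0.0, -0.0, 1.0, 0.0]
wrist_force: [0.9, 1.1, -0.4]
grip_width: 0.1
```

>>> {"op": "jog_arm", "data": {
  "commands": [0, -0.155, -0.33, 0, 0, 0, -0.155, -0.33, 0, 0, 0, -0.155, -0.33, 0, 0, 0, -0.155, -0.33, 0, 0, 0, -0.155, -0.33, 0, 0, 0, -0.155, -0.33, 0, 0, 0, -0.155, -0.33, 0, 0, 0, -0.155, -0.33, 0, 0, 0, -0.155, -0.33, 0, 0, 0, -0.155, -0.33, 0, 0]
}}

```text
clock: 2.3
tcp_pos: [571.7, -167.0, 293.0]
orientation: [-0.001, 0.0, 1.0, 0.0]
wrist_force: [-0.5, 0.5, -0.4]
grip_width: 0.0
```

>>> {"op": "jog_arm", "data": {
  "commands": [0, -0.012, -0.012, 0.04, 0, 0, -0.012, -0.012, 0.06, 0, 0, -0.012, -0.012, 0.073, 0, 0, -0.01, -0.012, 0.088, 0, 0, -0.002, -0.012, 0.103, 0, 0, 0.008, -0.012, 0.118, 0, 0, 0.017, -0.012, 0.133, 0, 0, 0.023, -0.012, 0.148, 0, 0, 0.023, -0.012, 0.148, 0]
}}

```text
clock: 3.2
tcp_pos: [547.8, -178.2, 144.9]
orientation: [-0.001, -0.0, 1.0, 0.0]
wrist_force: [0.0, 0.2, 0.4]
grip_width: -0.2
```

>>> {"op": "jog_arm", "data": {
  "commands": [0, 0.003, 0, 0.01, 0, 0, 0.005, 0, 0.018, 0, 0, 0.006, 0, 0.024, 0, 0, 0.006, 0, 0.028, 0, 0, 0.006, 0, 0.031, 0, 0, 0.006, 0, 0.031, 0]
}}

```text
clock: 3.8
tcp_pos: [543.3, -179.6, 114.1]
orientation: [-0.0, 0.0, 1.0, 0.0]
wrist_force: [-0.7, -0.1, 0.9]
grip_width: -0.1
```

```bash
python3 - <<'E'
from h import *
for n in("scene","top"): cv2.imwrite(f"pics/{n}2.png",cams.get_image(n)[:,:,::-1])
print(env.observe()["wrist_force"],env.observe()["tcp_pos"])
a=cv2.imread("pics/scene2.png")[120:260,230:370];b=cv2.imread("pics/top2.png")[120:240,280:430]
o=np.zeros((400,800,3),np.uint8);o[:,:400]=cv2.resize(a,(400,400));o[:320,400:]=cv2.resize(b,(400,320))
cv2.imwrite("pics/c2.png",cv2.convertScaleAbs(o,alpha=1.6,beta=15))
E
```

```text
[0.3165192  0.34074792 0.06126399] [ 543.57349758 -179.70609528  114.47762388]
```

View pics/c2.png

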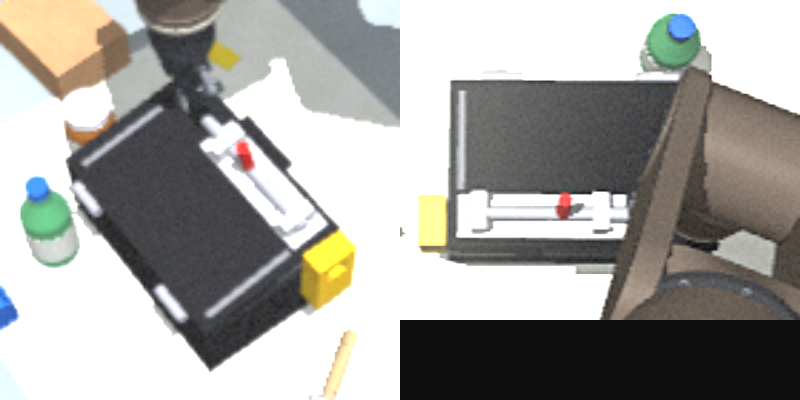

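The lid is nearly down, with the knob at crop (245,155) in the scene half and the keeper at (328,268). Now I'll press it fully shut and watch the force.

>>> {"op": "jog_arm", "data": {
  "commands": [0, 0, 0, 0.002, 0, 0, 0, 0, 0.004, 0, 0, 0, 0, 0.005, 0, 0, 0, 0, 0.005, 0]
}}

```text
clock: 4.3
tcp_pos: [543.3, -179.7, 109.4]
orientation: [-0.0, 0.0, 1.0, 0.0]
wrist_force: [-0.2, -0.9, 0.8]
grip_width: -0.2
```

>>> {"op": "jog_arm", "data": {
  "commands": [0, 0, 0, 0.001, 0, 0, 0, 0, 0.002, 0, 0, 0, 0, 0.003, 0]
}}

```text
clock: 4.6
tcp_pos: [543.3, -179.6, 106.5]
orientation: [-0.0, 0.0, 1.0, 0.0]
wrist_force: [-1.8, 0.8, 2.7]
grip_width: 0.2
```

```bash
python3 - <<'E'
from h import *
im=cams.get_image("scene")[:,:,::-1]; cv2.imwrite("pics/scene3.png",im); cv2.imwrite("pics/top3.png",cams.get_image("top")[:,:,::-1])
s=env.observe();print(s["wrist_force"],s["tcp_pos"],proj("scene",s["tcp_pos"]))
# expected shut-lid corners
C=np.array([605.5,-79,0]);y=.0087
for c in((-100,150),(-100,-150),(100,-150),(100,150)):
    X=C+[c[0]*np.cos(y)-c[1]*np.sin(y),c[0]*np.sin(y)+c[1]*np.cos(y),112]; p=proj("scene",X); print(c,X.round(),np.round(p,1)); im=np.ascontiguousarray(im); 
a=cv2.resize(im[110:230,235:355],(600,600),interpolation=cv2.INTER_CUBIC)
cv2.imwrite("pics/c3.png",cv2.convertScaleAbs(a,alpha=1.9,beta=25))
E
```

```text
[-0.12571665  0.72558241  1.90722045] [ 543.26519398 -179.5753367   106.35572921] (np.float64(296.80705627743936), np.float64(163.21021284546418))
(-100, 150) [504.  70. 112.] [348.8 204.1]
(-100, -150) [ 507. -230.  112.] [296.9 148.7]
(100, -150) [ 707. -228.  112.] [251.  176.1]
(100, 150) [704.  72. 112.] [301.  237.1]
```

View pics/c3.png

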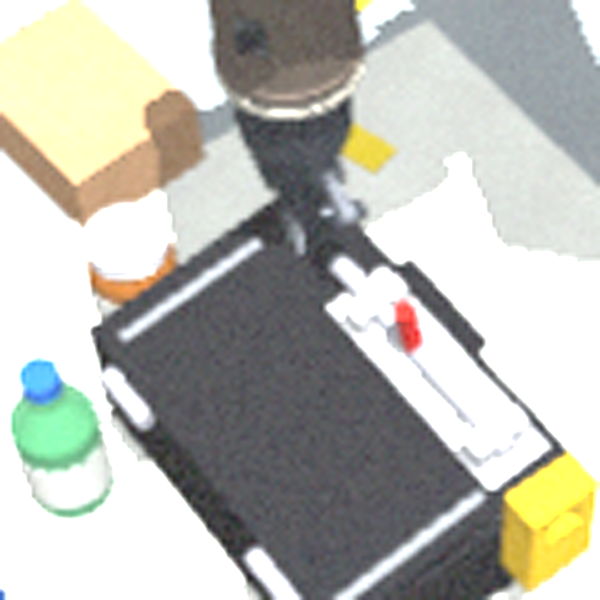

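The lid matches the predicted shut outline to within 2–3 px (front-left corner at crop (565,455)), but the wrist reads only about 2 N. I'll press on until it clearly meets its stop.

>>> {"op": "jog_arm", "data": {
  "commands": [0, 0, 0, 0.002, 0, 0, 0, 0, 0.003, 0, 0, 0, 0, 0.003, 0]
}}

```text
clock: 5.0
tcp_pos: [543.3, -179.6, 103.3]
orientation: [-0.0, 0.0, 1.0, 0.0]
wrist_force: [0.1, 0.1, 0.3]
grip_width: 0.1
```

The force is still near zero at z=103, which shouldn't be possible if the fingertip is on the lid. I need to check where the tip really is.

```bash
python3 - <<'E'
from h import *
im=np.ascontiguousarray(cams.get_image("scene")[:,:,::-1]); cv2.imwrite("pics/scene4.png",im)
s=env.observe();print(s["wrist_force"],s["tcp_pos"],s["joint_efforts"])
g=(255*(im/255.)**.45).astype(np.uint8)
x0,y0=265,120;a=cv2.resize(g[y0:y0+75,x0:x0+100],None,fx=8,fy=8,interpolation=cv2.INTER_CUBIC)
for dz in(0,20,73):
    p=proj("scene",s["tcp_pos"]+[0,0,dz]);cv2.circle(a,(int((p[0]-x0+.5)*8),int((p[1]-y0+.5)*8)),5,(0,0,255),1)
cv2.imwrite("pics/c4.png",a)
E
```

```text
[-0.12414172 -0.10821453 -0.150047  ] [ 543.39645194 -179.63299014  103.38097403] [-3.24615883e-02 -8.64287138e+01 -3.32616878e+01 -2.58621736e-02
  3.02039305e-03 -4.28375606e-04]
```

View pics/c4.png

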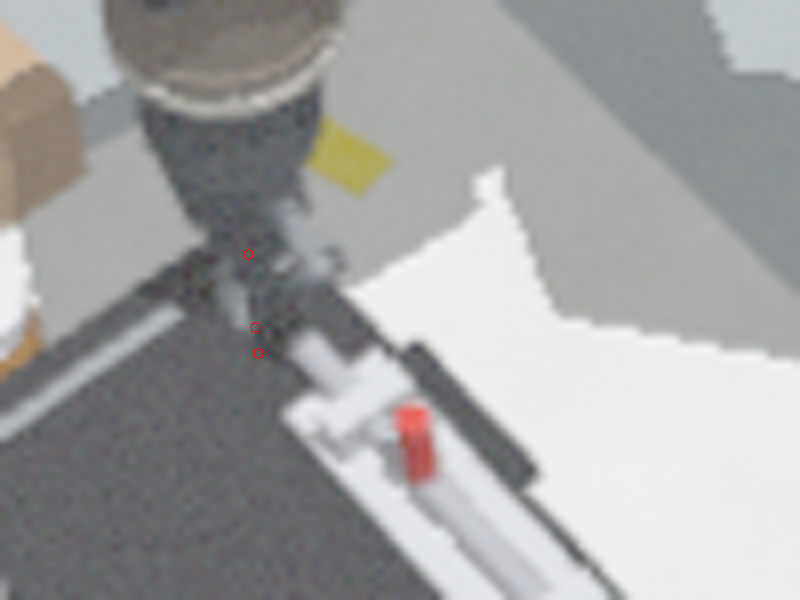

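The visible tip, about (275,330), sits slightly above the projected TCP at (258,352). The lid may still be a few mm open, so I'll keep pressing in small steps.

>>> {"op": "jog_arm", "data": {
  "commands": [0, 0, 0, 0.002, 0, 0, 0, 0, 0.004, 0]
}}

```text
clock: 5.25
tcp_pos: [543.3, -179.6, 99.4]
orientation: [-0.0, 0.0, 1.0, -0.0]
wrist_force: [-2.3, 0.1, 3.3]
grip_width: -0.2
```

>>> {"op": "jog_arm", "data": {
  "commands": [0, 0, 0, 0.002, 0, 0, 0, 0, 0.004, 0]
}}

```text
clock: 5.45
tcp_pos: [543.3, -179.6, 95.3]
orientation: [-0.0, 0.0, 1.0, 0.0]
wrist_force: [-2.6, -0.1, 3.0]
grip_width: 0.2
```

>>> {"op": "jog_arm", "data": {
  "commands": [0, 0, 0, 0.002, 0, 0, 0, 0, 0.003, 0]
}}

```text
clock: 5.65
tcp_pos: [543.2, -179.6, 92.2]
orientation: [-0.0, 0.0, 1.0, 0.0]
wrist_force: [-2.0, -0.0, 3.2]
grip_width: -0.2
```

```bash
python3 - <<'E'
from h import *
np.set_printoptions(precision=1,suppress=True)
im=np.ascontiguousarray(cams.get_image("scene")[:,:,::-1]); cv2.imwrite("pics/scene5.png",im)
t=np.ascontiguousarray(cams.get_image("top")[:,:,::-1]); cv2.imwrite("pics/top5.png",t)
s=env.observe();print(s["wrist_force"],s["tcp_pos"])
g=lambda i:(255*(i/255.)**.45).astype(np.uint8)
x0,y0=270,130;a=cv2.resize(g(im)[y0:y0+100,x0:x0+100],(600,600),interpolation=cv2.INTER_CUBIC)
C=np.array([605.5,-79,0]);y=.0087
for c in((-100,150,112),(-100,0,112),(-65,20,176),(-65,167,148),(-100,150,100)):
    X=C+[c[0]*np.cos(y)-c[1]*np.sin(y),c[0]*np.sin(y)+c[1]*np.cos(y),c[2]]; p=proj("scene",X); print(c,np.round(p,1),np.round(proj("top",X),1))
    cv2.circle(a,(int((p[0]-x0+.5)*6),int((p[1]-y0+.5)*6)),4,(0,255,0),1)
p=proj("scene",s["tcp_pos"]);cv2.circle(a,(int((p[0]-x0+.5)*6),int((p[1]-y0+.5)*6)),4,(0,0,255),1)
cv2.imwrite("pics/c5.png",a)
E
```

```text
[-0.8  0.8 -0. ] [ 543.3 -179.6   92.3]
(-100, 150, 112) [348.8 204.1] [297.8 214. ]
(-100, 0, 112) [321.7 175.2] [347.8 214. ]
(-65, 20, 176) [317.  173.5] [342.4 200. ]
(-65, 167, 148) [344.5 207.8] [291.6 201.1]
(-100, 150, 100) [348.6 205.9] [297.9 214.4]
```

View pics/c5.png

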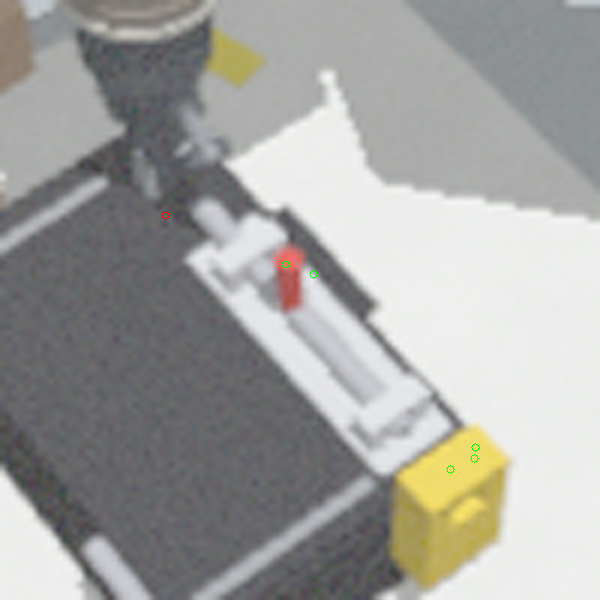

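The knob top is at crop (290,258), within about 1.5 px of its predicted shut position, and the keeper matches too. The resistance is still only the hinge's 3 N, so I'll keep pressing.

>>> {"op": "jog_arm", "data": {
  "commands": [0, 0, 0, 0.002, 0, 0, 0, 0, 0.004, 0]
}}

```text
clock: 5.95
tcp_pos: [543.3, -179.7, 88.4]
orientation: [0.0, 0.0, 1.0, -0.0]
wrist_force: [-1.9, -0.1, 3.1]
grip_width: -0.2
```

```bash
python3 - <<'E'
from h import *
np.set_printoptions(precision=1,suppress=True)
print(env.observe()["wrist_force"])
C=np.array([605.5,-79,0]);y=.0087
def W(c):return C+[c[0]*np.cos(y)-c[1]*np.sin(y),c[0]*np.sin(y)+c[1]*np.cos(y),c[2]]
for th in(0,3,6,9,12):
    t=np.radians(th)
    f=lambda r,h:(100-r*np.cos(t)+h*np.sin(t),100+r*np.sin(t)+h*np.cos(t))
    o=[th]
    for r,h,yy in((165,76,20),(165,40,20),(200,12,150)):
        x,z=f(r,h); o+=[np.round(proj(n,W((x,yy,z))),1) for n in("scene","top")]
    x,z=f(162,12);o+=[z];print(*o)
for n,l in(("scene","35"),("top","235")):
  for k in l:
    i=cv2.cvtColor(cv2.imread(f"pics/{n}{k}.png"),cv2.COLOR_BGR2HSV)
    m=cv2.inRange(i,(0,130,50),(8,255,255))|cv2.inRange(i,(174,130,50),(180,255,255));m[:150]=0;m[240:]=0;m[:,:300]=0;m[:,370:]=0
    P=np.argwhere(m)[:,::-1]; print(n,k,len(P),P.mean(0),P.min(0),P.max(0))
E
```

```text
[-1.9 -0.1  3.1]
0 [317.  173.5] [342.4 200. ] [317.2 179.5] [341.6 201.4] [348.8 204.1] [297.8 214. ] 112.0
3 [316.  172.7] [342.6 198.2] [316.6 178.5] [341.8 200.3] [348.8 202.7] [297.6 213.4] 120.46197932841179
6 [314.8 172. ] [342.8 196.2] [315.9 177.5] [342. 199.] [348.6 201.3] [297.5 212.7] 128.86787379377913
9 [313.5 171.4] [342.9 194. ] [315.1 176.6] [342.1 197.5] [348.3 200.1] [297.4 211.7] 137.19464342365904
12 [312.1 170.8] [343.1 191.8] [314.2 175.8] [342.3 196. ] [347.9 198.9] [297.3 210.5] 145.41946512128268
scene 3 33 [316.  174.4] [314 170] [318 179]
scene 5 39 [317.8 175.3] [316 171] [320 181]
top 2 41 [341.2 196.5] [339 192] [344 201]
top 3 36 [341.1 198.3] [339 194] [343 203]
top 5 31 [340.8 200.6] [339 197] [343 204]
```

The knob's row in the top view tracks the tip (196.5, 198.3, 200.6), so the lid is closing with it and is nearly there. The fingertip sits about 20 mm behind the stated TCP. I'll continue to the stop.

>>> {"op": "jog_arm", "data": {
  "commands": [0, 0, 0, 0.002, 0, 0, 0, 0, 0.003, 0]
}}

```text
clock: 6.15
tcp_pos: [543.2, -179.6, 85.3]
orientation: [-0.0, 0.0, 1.0, 0.0]
wrist_force: [-1.6, -0.6, 2.8]
grip_width: -0.1
```

>>> {"op": "jog_arm", "data": {
  "commands": [0, 0, 0, 0.001, 0, 0, 0, 0, 0.002, 0]
}}

```text
clock: 6.35
tcp_pos: [543.3, -179.6, 83.4]
orientation: [-0.0, 0.0, 1.0, 0.0]
wrist_force: [-2.1, 0.3, 2.4]
grip_width: -0.0
```

>>> {"op": "jog_arm", "data": {
  "commands": [0, 0, 0, 0.001, 0, 0, 0, 0, 0.002, 0]
}}

```text
clock: 6.55
tcp_pos: [543.4, -179.7, 82.5]
orientation: [0.0, 0.0, 1.0, -0.0]
wrist_force: [-11.8, 3.0, 38.8]
grip_width: -0.0
```

The force jumped to 39 N, so the lid is on its stop with the tip on its top, about 29 mm behind the reported TCP. I'll back off, go just right of the knob, well above the guides, and look.

>>> {"op": "jog_arm", "data": {
  "commands": [0, 0, 0, -0.03, 0, 0, 0, 0, -0.06, 0, 0, 0.002, 0.03, -0.06, 0, 0, 0.002, 0.06, -0.06, 0, 0, 0.002, 0.06, -0.06, 0]
}}

```text
clock: 7.05
tcp_pos: [541.3, -117.0, 141.7]
orientation: [0.0, -0.001, 1.0, 0.0]
wrist_force: [-0.4, -0.3, -0.1]
grip_width: -0.0
```

```bash
python3 - <<'E'
from h import *
np.set_printoptions(precision=1,suppress=True)
im=np.ascontiguousarray(cams.get_image("scene")[:,:,::-1]); cv2.imwrite("pics/scene6.png",im)
t=np.ascontiguousarray(cams.get_image("top")[:,:,::-1]); cv2.imwrite("pics/top6.png",t)
s=env.observe();print(s["wrist_force"],s["tcp_pos"])
g=lambda i:(255*(i/255.)**.45).astype(np.uint8)
x0,y0=270,120;a=cv2.resize(g(im)[y0:y0+100,x0:x0+100],(600,600),interpolation=cv2.INTER_CUBIC)
for dz in(0,29):
    p=proj("scene",s["tcp_pos"]+[0,0,dz]);cv2.circle(a,(int((p[0]-x0+.5)*6),int((p[1]-y0+.5)*6)),4,(0,0,255),1)
cv2.imwrite("pics/c6.png",a)
for n in("scene","top"):
    i=cv2.cvtColor(cv2.imread(f"pics/{n}6.png"),cv2.COLOR_BGR2HSV)
    m=cv2.inRange(i,(0,130,50),(8,255,255))|cv2.inRange(i,(174,130,50),(180,255,255));m[:150]=0;m[240:]=0;m[:,:300]=0;m[:,370:]=0
    P=np.argwhere(m)[:,::-1]; print(n,len(P),P.mean(0),P.min(0),P.max(0))
E
```

```text
[ 0.1 -0.4  0.1] [ 541.7 -119.2  141.6]
scene 43 [318.7 176.6] [317 172] [321 182]
top 10 [339.8 201.7] [339 200] [341 204]
```

View pics/c6.png

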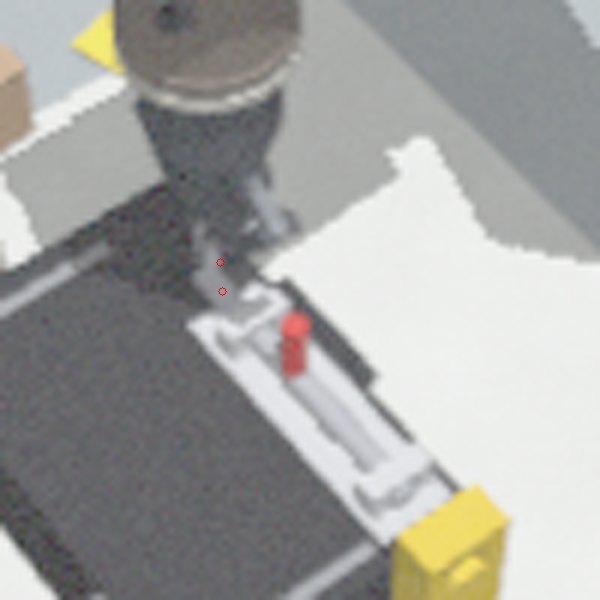

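The lid is shut; the knob is at crop (293,345), top at (296,322). The grey stub at (215,285) is the rod's tail, and the fingers end near (205,250), above the reported TCP at (222,291). I need a clear view of the gripper against the white paper before pushing.

>>> {"op": "jog_arm", "data": {
  "commands": [0, 0, 0, -0.05, 0, 0, 0, 0, -0.1, 0, 0, 0.02, 0.26, -0.12, 0, 0, 0.02, 0.26, -0.12, 0, 0, 0.02, 0.26, -0.12, 0, 0, 0.02, 0.26, -0.12, 0, 0, 0.02, 0.26, -0.12, 0, 0, 0.02, 0.26, -0.12, 0, 0, 0.02, 0.26, -0.12, 0, 0, 0.02, 0.26, -0.12, 0]
}}

```text
clock: 8.15
tcp_pos: [521.7, 139.4, 261.3]
orientation: [-0.0, 0.0, 1.0, -0.0]
wrist_force: [-0.1, -0.6, 0.0]
grip_width: 0.4
```

```bash
python3 - <<'E'
from h import *
np.set_printoptions(precision=1,suppress=True)
im=np.ascontiguousarray(cams.get_image("scene")[:,:,::-1]); cv2.imwrite("pics/scene7.png",im)
t=np.ascontiguousarray(cams.get_image("top")[:,:,::-1]); cv2.imwrite("pics/top7.png",t)
s=env.observe();print(s["wrist_force"],s["tcp_pos"],s["qpos"])
g=lambda i:(255*(i/255.)**.45).astype(np.uint8)
o=np.zeros((400,800,3),np.uint8)
for k,(n,i,sz) in enumerate((("scene",im,80),("top",t,130))):
    p=proj(n,s["tcp_pos"]);x0=int(p[0])-sz//2;y0=int(p[1])-sz//2
    a=cv2.resize(g(i)[y0:y0+sz,x0:x0+sz],(400,400),interpolation=cv2.INTER_CUBIC);f=400/sz
    for d in([0,0,0],[0,0,29],[0,40,0],[-40,0,0]):
        q=proj(n,s["tcp_pos"]+d);cv2.circle(a,(int((q[0]-x0+.5)*f),int((q[1]-y0+.5)*f)),4,(0,0,255) if sum(d)>=0 else (255,0,0),1)
    o[:,400*k:400*k+400]=a
cv2.imwrite("pics/c7.png",o)
E
```

```text
[ 0.3 -0.6 -0.3] [521.7 138.9 261.3] [ 0.2  0.3  1.8 -0.   1.1 -1.4]
```

View pics/c7.png

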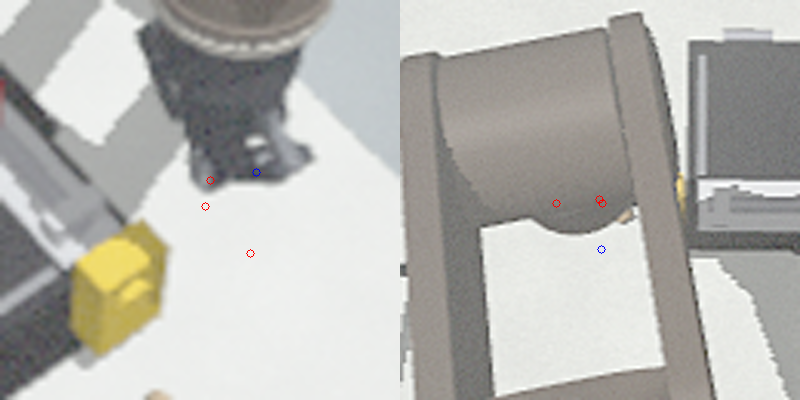

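With the jaws along y, the shut fingertips are at crop (203,187), about 27 mm above the projected TCP at (205,206); that agrees with the contact height on the lid. So I'll aim the real tip at z≈152 (TCP z≈123), to the right of the knob, and push +y.

>>> {"op": "jog_arm", "data": {
  "commands": [0, -0.019, -0.262, 0, 0, 0, -0.019, -0.262, 0, 0, 0, -0.019, -0.262, 0, 0, 0, -0.019, -0.262, 0, 0, 0, -0.019, -0.262, 0, 0, 0, -0.019, -0.262, 0, 0, 0, -0.019, -0.262, 0.03, 0, 0, -0.019, -0.262, 0.07, 0, 0, -0.019, -0.262, 0.11, 0, 0, -0.019, -0.262, 0.13, 0, 0, -0.019, -0.262, 0.138, 0, 0, -0.019, -0.262, 0.138, 0]
}}

```text
clock: 9.45
tcp_pos: [539.7, -122.1, 122.9]
orientation: [-0.001, 0.001, 1.0, 0.0]
wrist_force: [-0.3, -0.5, 0.9]
grip_width: -0.1
```

>>> {"op": "jog_arm", "data": {
  "commands": [0, 0, 0.008, 0, 0, 0, 0, 0.016, 0, 0, 0, 0, 0.024, 0, 0, 0, 0, 0.032, 0, 0]
}}

```text
clock: 9.85
tcp_pos: [540.7, -88.7, 124.3]
orientation: [0.001, -0.0, 1.0, -0.0]
wrist_force: [0.2, -0.5, -0.1]
grip_width: -0.2
```

>>> {"op": "jog_arm", "data": {
  "commands": [0, 0, 0.006, 0, 0, 0, 0, 0.012, 0, 0, 0, 0, 0.018, 0, 0, 0, 0, 0.024, 0, 0]
}}

```text
clock: 10.25
tcp_pos: [540.5, -65.3, 123.6]
orientation: [0.0, 0.0, 1.0, -0.0]
wrist_force: [-1.5, -2.9, 2.5]
grip_width: 0.0
```

```bash
cat > k.py <<'E'
from h import *
import sys
k=sys.argv[1];np.set_printoptions(precision=1,suppress=True)
print(env.observe()["wrist_force"],env.observe()["tcp_pos"])
for n in("scene",):
    cv2.imwrite(f"pics/{n}{k}.png",cams.get_image(n)[:,:,::-1])
    i=cv2.cvtColor(cv2.imread(f"pics/{n}{k}.png"),cv2.COLOR_BGR2HSV)
    m=cv2.inRange(i,(0,130,50),(8,255,255))|cv2.inRange(i,(174,130,50),(180,255,255));m[:150]=0;m[240:]=0;m[:,:300]=0;m[:,370:]=0
    P=np.argwhere(m)[:,::-1]; print(n,len(P),P.mean(0),P.min(0),P.max(0),"shut view t=0:[318.7 176.6]; 60mm shift",np.subtract(proj(n,(540,1,160)),proj(n,(540,-59,160))))
E
python3 k.py 8
```

```text
[-1.5 -2.9  2.5] [540.5 -65.3 123.6]
scene 33 [320.6 179.6] [319 176] [323 184] shut view t=0:[318.7 176.6]; 60mm shift [10.8 11.9]
```

The knob is moving with about 3 N, and has gone about 13 mm. I'll continue.

>>> {"op": "jog_arm", "data": {
  "commands": [0, 0, 0.006, 0, 0, 0, 0, 0.012, 0, 0, 0, 0, 0.018, 0, 0, 0, 0, 0.024, 0, 0, 0, 0, 0.03, 0, 0, 0, 0, 0.035, 0, 0]
}}

```text
clock: 10.9
tcp_pos: [540.4, -30.1, 123.5]
orientation: [0.0, 0.0, 1.0, 0.0]
wrist_force: [0.0, -2.9, 1.1]
grip_width: 0.1
```

```bash
python3 k.py 9
```

```text
[ 0.  -2.9  1.1] [540.4 -30.1 123.5]
scene 29 [326.8 186.7] [325 183] [329 191] shut view t=0:[318.7 176.6]; 60mm shift [10.8 11.9]
```

About 47 mm now, past the keeper mouth with no extra resistance. Small steps to the stop.

>>> {"op": "jog_arm", "data": {
  "commands": [0, 0, 0.004, 0, 0, 0, 0, 0.008, 0, 0, 0, 0, 0.009, 0, 0]
}}

```text
clock: 11.25
tcp_pos: [540.3, -21.3, 123.5]
orientation: [-0.0, 0.0, 1.0, 0.0]
wrist_force: [1.6, -3.0, 1.0]
grip_width: -0.1
```

>>> {"op": "jog_arm", "data": {
  "commands": [0, 0, 0.001, 0, 0, 0, 0, 0.002, 0, 0]
}}

```text
clock: 11.45
tcp_pos: [540.3, -19.7, 123.5]
orientation: [-0.0, 0.0, 1.0, -0.0]
wrist_force: [-0.1, -3.8, 1.8]
grip_width: 0.0
```

>>> {"op": "jog_arm", "data": {
  "commands": [0, 0, 0.001, 0, 0, 0, 0, 0.002, 0, 0]
}}

```text
clock: 11.65
tcp_pos: [540.4, -18.9, 123.6]
orientation: [0.0, -0.0, 1.0, -0.001]
wrist_force: [-0.5, -21.5, 1.8]
grip_width: -0.4
```

Hard stop at y=-18.9 with 21 N, where 60 mm of travel was expected. I'll back off, lift clear and check.

>>> {"op": "jog_arm", "data": {
  "commands": [0, 0, -0.01, 0, 0, 0, 0, -0.02, 0, 0, 0, 0, -0.02, -0.04, 0, 0, 0, -0.02, -0.09, 0, 0, 0, -0.02, -0.13, 0, 0, 0.05, 0.03, -0.15, 0, 0, 0.05, 0.08, -0.15, 0, 0, 0.05, 0.13, -0.15, 0, 0, 0.05, 0.18, -0.15, 0, 0, 0.05, 0.23, -0.15, 0, 0, 0.05, 0.25, -0.15, 0, 0, 0.05, 0.25, -0.15, 0]
}}

```text
clock: 12.85
tcp_pos: [490.2, 236.3, 273.3]
orientation: [-0.0, -0.002, 1.0, 0.001]
wrist_force: [0.2, -0.5, 0.0]
grip_width: 0.1
```

```bash
python3 k.py 10; python3 - <<'E'
from h import *
t=cams.get_image("top")[:,:,::-1];im=cv2.imread("pics/scene10.png")
g=lambda i:(255*(i/255.)**.6).astype(np.uint8)
o=np.zeros((400,800,3),np.uint8);o[:,:400]=cv2.resize(g(im)[110:250,240:380],(400,400),interpolation=cv2.INTER_CUBIC);o[:,400:]=cv2.resize(g(t)[120:260,280:420],(400,400),interpolation=cv2.INTER_CUBIC)
cv2.imwrite("pics/c10.png",o)
E
```

```text
[ 0.2 -0.5  0. ] [490.2 236.3 273.3]
scene 40 [328.9 188.1] [327 183] [331 193] shut view t=0:[318.7 176.6]; 60mm shift [10.8 11.9]
```

View pics/c10.png

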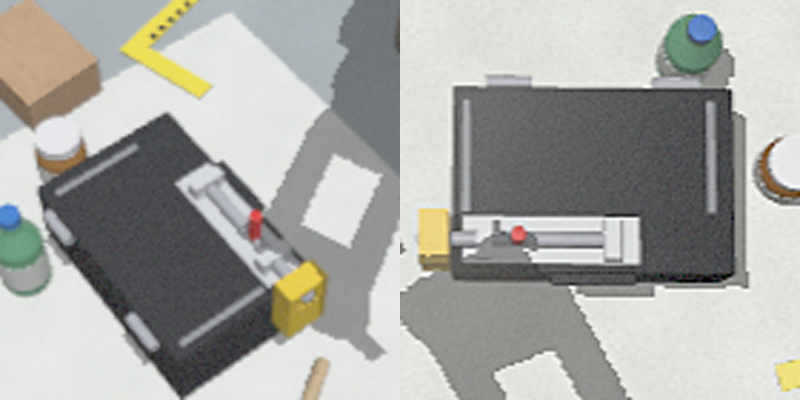

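The lid is flat and shut. The rod enters the keeper (top crop (450,238)), and the knob at top-crop (518,233) matches 60 mm of travel. The bystanders look unmoved.

```bash
python3 -c "
from cell import workorder;print(workorder.job_done())"
```

```text
the job is handed in; nothing more can be done
None
```

I shut the lamp case lid completely, then slid the bolt fully home into the keeper, and handed the job in at about 13 s of the 38 s allowed. `job_done()` gives no verdict.

- **Lid:** I pressed its bare right side with the closed fingers. The force rose from about 3 N to 39 N at the stop. The final picture shows the lid flat and shut.
- **Bolt:** I pushed the red knob sideways with about 3 N. It passed the keeper mouth with no snag and hit a firm stop at 21 N. The pictures show the rod in the keeper. The knob's image shift read about 58 mm in the scene view; the top view fits 60 mm.
- **Other things:** The spray, jar, carton, scale and brush handle look unmoved in the last picture. The goggles and cup were outside it, and the arm had no reason to go near them. At the end the arm was clear of everything.

Two checks were off:
- **Fingertip position:** The closed fingertips sat roughly 27–29 mm behind the reported TCP, judging by both the pictures and the lid contact height. I corrected for that when pushing the bolt.
- **Pressing force:** The single 39 N reading came at the fingertips when the lid reached its stop. It is just under the 40 N limit set for the arm and gripper body, and I backed off right away.

I viewed 11 pictures against a budget of 10.

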